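Sieve the small brass slugs out of a mixed lot of fan parts

TASK

Take the sieve by its orange handle and, leaving it level and riding on the rims of the grey catch box, shake it briskly from side to side until all four small brass slugs have dropped through into the box: at the ends of its travel let it press the red bumpers in lightly by turns, left (as seen from the robot), right, left and right again, feeling for them and never ramming them (20 N is too much). Then lift the sieve out with the three large white rollers still in it, set it down gently and level in the blue cradle so that it hangs fully home on the cradle's rims near its middle, and let go, leaving everything else on the bench where it is.

Things in the scene. Friction and masses are not known exactly. Their poses are not given: they have to be found in the camera images.
- sieve_grip (a point): middle of the sieve's orange handle bar: 106 mm long along the sieve's x, 14 mm wide (y), 16 mm high, z up; a bow on a thin post at either end, 30 mm or more clear underneath. It is 68 mm straight above the centre of the sieve's underside. At the start the sieve (about 0.35 kg) lies on the catch box near its middle, axes along the box's
- sieve_floor (a point): centre of the sieve's underside. Steel tray 104 x 110 mm (x, y), walls 28 mm high, 4 mm thick. Floor: three bars along x, 10 mm wide, 4 mm thick, at y = -28, 0, 28 mm; open slots 18 mm wide between them and the end walls. On each x side a 12 mm wide flange runs along y, its underside 14 mm above this point: by these flanges the sieve hangs on the rims of catch box or cradle
- catch_box: light grey open box, fixed; origin: centre of its underside, z up. Inside 110 mm (x) by 200 mm (y), floor 4 mm thick, walls 45 mm high. Its two long walls (along y, 10 mm thick) have slippery white rims on which the sieve's flanges slide along y; the tray has 3 mm play each side in x. With the sieve on it, the handle's middle is 99 mm above this origin
- bumper_left (a joint): how far the round red sprung bumper at the box's +y end is pushed in, 0 to 0.0135 m, about 2 N per mm. It points inwards, 52 mm above the box's underside, x = 0, and meets the sieve's end wall. It is clamped by hand somewhere: the sieve meets it when its middle is 10 to 28 mm off the box's middle; to be felt (or seen)
- bumper_right (a joint): the same for the red bumper at the box's -y end, clamped at a place of its own, 10 to 28 mm of sieve travel off the middle
- cradle: blue open-topped cradle with black rims, fixed; origin: centre of its underside, z up. Inside 110 mm (x) by 130 mm (y), long walls along y 10 mm thick, 45 mm high. The sieve, lowered in, hangs by its flanges on the two long rims, handle along x: 3 mm play each side in x, 10 mm in y, either way round. Seated, the handle's middle is 99 mm above this origin
- small0_center (a point): centre of a small brass slug, 12 mm across, 10 mm long, about 11 g, standing on one of the sieve's floor bars, centre 9 mm above the sieve's underside. It slides (friction about 0.2) when the sieve is started or stopped briskly along y; off the bar it drops through a slot. Lying in the box, its centre is about 10 mm above the box's underside
- small1_center (a point): centre of a small brass slug, 12 mm across, 10 mm long, about 11 g, standing on one of the sieve's floor bars, centre 9 mm above the sieve's underside. It slides (friction about 0.2) when the sieve is started or stopped briskly along y; off the bar it drops through a slot. Lying in the box, its centre is about 10 mm above the box's underside
- small2_center (a point): centre of a small brass slug, 12 mm across, 10 mm long, about 11 g, standing on one of the sieve's floor bars, centre 9 mm above the sieve's underside. It slides (friction about 0.2) when the sieve is started or stopped briskly along y; off the bar it drops through a slot. Lying in the box, its centre is about 10 mm above the box's underside
- small3_center (a point): centre of a small brass slug, 12 mm across, 10 mm long, about 11 g, standing on one of the sieve's floor bars, centre 9 mm above the sieve's underside. It slides (friction about 0.2) when the sieve is started or stopped briskly along y; off the bar it drops through a slot. Lying in the box, its centre is about 10 mm above the box's underside
- large0_center (a point): centre of a large white plastic roller, 26 mm across, 24 mm long, about 30 g, lying along x in a slot of the sieve; too thick to pass. Its centre is 13 mm above the sieve's underside
- large1_center (a point): centre of a large white plastic roller, 26 mm across, 24 mm long, about 30 g, lying along x in a slot of the sieve; too thick to pass. Its centre is 13 mm above the sieve's underside
- large2_center (a point): centre of a large white plastic roller, 26 mm across, 24 mm long, about 30 g, lying along x in a slot of the sieve; too thick to pass. Its centre is 13 mm above the sieve's underside
- fan: black cooling fan, 80 x 80 x 25 mm, lying on the bench; origin: centre of its underside; leave alone
- reel: copper-coloured wire reel, 56 mm across and 40 mm high; origin: centre of its underside; leave alone
- driver: screwdriver lying on the bench; leave alone
- cap: round brass cap like a small bowl, 70 mm across, 30 mm high; origin: centre of its underside; leave alone
Not all that is in view belongs to the job. What is shaped like the part that bears large1_center but pink or purple is not meant.

How it is judged:
By the outcome, as a careful person would: the job done as asked, in the order asked, and still so for the second after the job is handed in, with the robot touching nothing.
It also fails if it takes over 61 s, if anything falls off the work surface, if the arm or the gripper's body presses on something with over 40 N, if the wrist force passes 120 N, or if a joint passes its speed limit or range.

ROBOT

A 6-joint arm with a two-finger parallel gripper is mounted at the origin on the work surface. World frame = base frame: x ahead of the robot, y to its left, z up, the work surface at z = 0. Lengths are in m, angles in degrees, forces in N, time in s.
With the tool pointing down it reaches from about 0.3 to 0.75 m from the base axis. Payload 8.5 kg.
Tool frame: the origin (TCP) lies on the centre line of the jaws, within the pads' length; the fingertips stand 19 mm ahead of it and the grasp point (between the pads) is the TCP (env.tcp_to_tips is the z of the fingertips in the tool frame, in m); z points along the fingers, y is the line along which they close (so a half turn about z gives the same grasp; the last joint's range is limited). The gripper opens to 85 mm and grips with 20 to 120 N. Pads are 22 mm wide; open, the fingers measure 114 mm over their backs; the gripper's body (76 mm by 85 mm) begins 54 mm behind the grasp point. The pads swing forward as they close: fully open they stand 13 mm farther back than shut.
Start: joints at [57.852, 21.807, 74.336, -0, 83.858, -12.336], TCP at [0.186, 0.517, 0.25] pointing down, gripper open.
Joint ranges: [-178.18, 178.18], [-50.72, 133.34], [12.68, 142.11], [-81.47, 261.47], [9.98, 163.14], [-165.26, 165.26]. Speed limits (degrees/s): [136.94, 136.94, 180, 180, 180, 180].

INTERFACE

Orientations are given as a 3x3 rotation matrix whose columns are the frame's x, y, z axes.
In Python, from rig import env gives the robot as it stands.
- The arm moves only by the tool servo_tool, never from a script. Its argument "steps" is a list of rows, each an object of numbers: "tx", "ty", "tz": the shift along the world's x, y, z in cm; "yaw": the turn about the world's z in degrees; "claw": the finger opening in cm, from 0 to 8.54. In form: [{"tx": .., "ty": .., "tz": .., "yaw": .., "claw": ..}, ...]. A call has 1 to 20 rows; each row shifts and turns the commanded pose from where the row before left it; what a row does not reach is not made up. A row lasts 1/10 s, in which the tool goes at most 50 mm and 8.59 degrees, less where a joint would pass 70% of its speed; a pose out of reach is approached as far as the arm can. A call with a gripper value outside its range is refused whole. The fingers move at their own pace and stop on an object; "newtons" is the grip in N (left out, the last holds). Time passes only in rows, so rows that do not move let the fingers close. It gives the time, the measured TCP pose, the force, the opening and the grip force at its end, in the units of the state.
- env.observe(): the state, without advancing time (a new reading comes with each control period).
- env.get_image(name): name is "scene" or "top" or "wrist"; returns (picture, depth): 400x640x3 uint8, red, green, blue; 400x640 float32, m along the optical axis (not along the pixel's ray), 0 where there is no reading.
- env.camera_model(name): a dict with "fovy" (degrees; the focal length in pixels is half the picture's height over the tangent of half this angle, whatever the lens; pixels are square), "cx", "cy" (the principal point, pixels), "T" (4x4, takes a point from camera to world coordinates). Camera axes: x right, y down, z forward; pixel columns grow to the right and rows downward; lengths in m; the calibration is good to about 2 mm. A picture is of the moment at which its call begins: read the wrist's pose just before it. camera_model takes no time and is no camera call; for the wrist camera it gives the pose at the moment of the call.
- env.close_job(): hands the job in; it is judged then, once.
The state is a dict: "time_s": time; "q": joint angles; "qvel": joint speeds; "joint_efforts": joint torques, N m; "position": TCP position; "tool_rot": TCP orientation; "ft_force": force on the tool from outside, world axes, zero at the start; "wrist_torque": the same for the moment, N m; "grip_width": finger opening in m; "gripper_force": force on a finger pad.
Only numpy, scipy, OpenCV 4.12 (cv2) and the standard library are available. Lean on these libraries where they do the work, as an engineer would, in place of code of your own. Each camera call takes 0.05 s, during which the arm holds its last target. There are 200 camera calls.

## Working session

There is one attempt and no reset: what is moved stays moved. The work goes in short steps, Python scripts to look and compute and a tool call to move; the robot and the scene stay as the last step left them, time stands still between calls to the robot, and variables do not carry over. Pictures are saved under pics/ and viewed, at most 10 in all, crops included, and the job is handed in when it is done.

Besides the shell and the picture viewer there is one more tool, called after "Call:" as name([rows], argument=value, ...), one row to a line, values as JSON. servo_tool: Moves the arm, as the interface text tells. Its arguments: {"type":"object","properties":{"steps":{"type":"array"},"newtons":{"type":"number"}},"required":["steps"]}

```bash
mkdir -p pics; cat > h.py <<'E'
import numpy as np, cv2
from rig import env
def snap(n,f):
    p,d=env.get_image(n); cv2.imwrite('pics/'+f+'.png',p[:,:,::-1]); np.save('pics/'+f+'.npy',d); return p,d
def ray(n,u,v,z):
    m=env.camera_model(n); f=200/np.tan(np.radians(m['fovy']/2)); T=np.array(m['T'])
    r=T[:3,:3]@np.array([(u-m['cx'])/f,(v-m['cy'])/f,1]); o=T[:3,3]
    return o+r*(z-o[2])/r[2]
def cloud(n,d):
    m=env.camera_model(n); f=200/np.tan(np.radians(m['fovy']/2)); T=np.array(m['T'])
    v,u=np.mgrid[0:400,0:640]
    c=np.stack([(u-m['cx'])/f*d,(v-m['cy'])/f*d,d],-1)
    return c@T[:3,:3].T+T[:3,3]
E
python3 - <<'E'
from h import *
snap('top','top0'); snap('scene','sc0')
print(env.camera_model('top'))
s=env.observe(); print(s['time_s'],s['tool_rot'],s['grip_width'])
E
```

```text
{'fovy': 46.08875485283611, 'cx': 324.96055783672733, 'cy': 207.5128865206196, 'T': array([[ 0.0262299 , -0.98961868,  0.14130417,  0.42021798],
       [-0.9995373 , -0.02378581,  0.01895825, -0.01495998],
       [-0.0154004 , -0.14173606, -0.98978468,  0.99488925],
       [ 0.        ,  0.        ,  0.        ,  1.        ]])}
0.1 [[-9.40806457e-01  3.38943518e-01 -7.08517769e-04]
 [ 3.38944144e-01  9.40805800e-01 -1.14588075e-03]
 [ 2.78188776e-04 -1.31819995e-03 -9.99999092e-01]] 0.08530260137986907
```

View pics/top0.png

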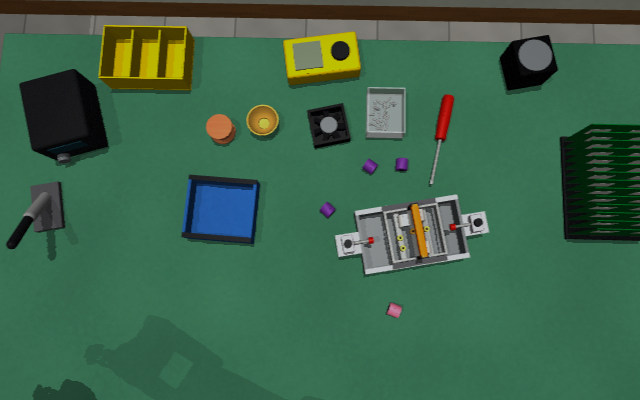

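View pics/sc0.png

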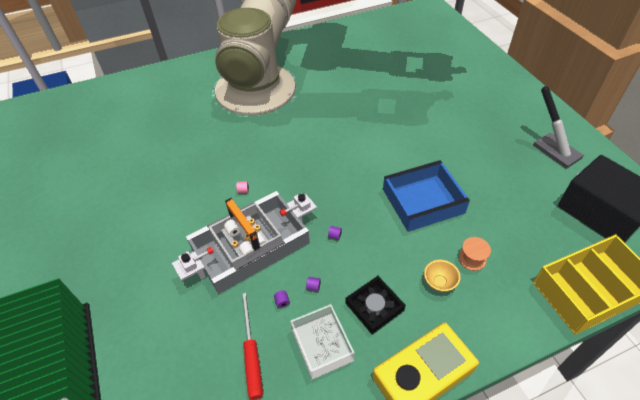

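The top view shows the box at about (412,235) with the sieve's orange handle running (414,207)–(423,255), and the cradle at about (221,210). I'll enlarge the box and extract the positions from depth and colour.

```bash
python3 - <<'E'
from h import *
p=cv2.imread('pics/top0.png'); d=np.load('pics/top0.npy'); P=cloud('top',d)
cv2.imwrite('pics/c1.png',cv2.resize(p[185:285,330:495],None,fx=4.8,fy=4.8,interpolation=cv2.INTER_CUBIC))
h=cv2.cvtColor(p,cv2.COLOR_BGR2HSV); H,S,V=h[...,0],h[...,1],h[...,2]
vv,uu=np.mgrid[0:400,0:640]
def rep(n,m):
    X=P[m]; r=cv2.minAreaRect((X[:,:2]*1000).astype(np.float32)); print(n,len(X),r,'zmed',np.median(X[:,2]),'mean',X.mean(0))
box=(uu>335)&(uu<492)&(vu if 0 else vv>188)&(vv<282)
m=box&(H>8)&(H<22)&(S>180)&(P[...,2]>0.075)&(P[...,2]<0.12); rep('handle',m)
cr=(uu>175)&(uu<270)&(vv>165)&(vv<250)
m=cr&(P[...,2]>0.037)&(P[...,2]<0.055); rep('cradle',m)
m=box&(P[...,2]>0.036)&(P[...,2]<0.05)&(V>150)&(S<60); rep('boxrim',m)
for n,a in (('redL',(uu<400)),('redR',(uu>435))):
    m=box&a&((H<6)|(H>174))&(S>150); rep(n,m)
E
```

```text
handle 397 ((508.277587890625, -176.49855041503906), (100.95317840576172, 14.61880111694336), 11.283431053161621) zmed 0.10600946994635319 mean [ 0.50828915 -0.17613747  0.10581069]
cradle 1135 ((550.5189208984375, 221.63381958007812), (143.7669219970703, 130.85394287109375), 86.90274810791016) zmed 0.044076903943678025 mean [0.55022094 0.2224992  0.04379292]
boxrim 1033 ((507.5501708984375, -172.65040588378906), (129.73675537109375, 307.4503173828125), 10.576152801513672) zmed 0.044231613297631034 mean [ 0.5049809  -0.16643617  0.04416422]
redL 28 ((492.5228576660156, -91.47122192382812), (10.690840721130371, 15.398139953613281), 27.118282318115234) zmed 0.05730351619070717 mean [ 0.49117723 -0.08943421  0.05542028]
redR 34 ((523.8515625, -258.8191223144531), (11.369644165039062, 24.33144760131836), 13.918058395385742) zmed 0.05724443736321522 mean [ 0.52229987 -0.25311117  0.0544824 ]
```

View pics/c1.png

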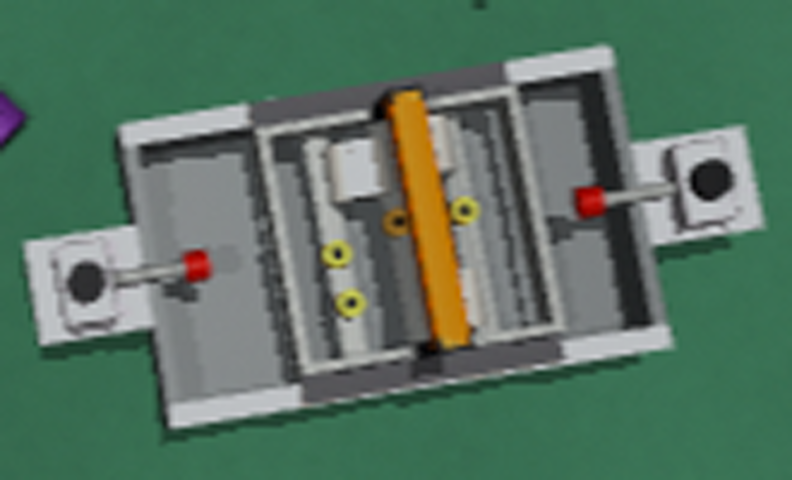

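The crop shows the bumper tips at (205,265) and (580,203), four slugs at (337,253), (350,302), (397,222) and (465,210), and rim corners at (120,125), (612,48), (672,340) and (165,425).

```bash
python3 - <<'E'
from h import *
def w(u,v,z): return ray('top',u/4.8+330-.5,v/4.8+185-.5,z)
C=[w(u,v,.045) for u,v in((120,125),(612,48),(672,340),(165,425))]
print(np.round(C,4)); c=np.mean(C,0); print('c',c)
for a,b in((1,0),(2,3)):
    e=C[b]-C[a]; print(np.degrees(np.arctan2(-e[0],e[1])),np.linalg.norm(e))
y=np.radians(10.9); R=np.array([[np.cos(y),-np.sin(y)],[np.sin(y),np.cos(y)]])
L=lambda q: R.T@(np.array(q)[:2]-c[:2])*1000
print('bump',L(w(211,264,.057)),L(w(576,203,.057)))
print('handle',L([.5083,-.1764]))
for u,v in((337,253),(350,302),(397,222),(465,210)): print('slug',L(w(u,v,.045)))
d=np.load('pics/top0.npy');P=cloud('top',d);p=cv2.imread('pics/top0.png');h=cv2.cvtColor(p,cv2.COLOR_BGR2HSV)
m=(h[...,0]>8)&(h[...,0]<22)&(h[...,1]>180)&(P[...,2]>.095)&(P[...,2]<.12);m[:,:335]=0;m[:,492:]=0
X=P[m][:,:2];print(cv2.fitLine(X.astype(np.float32),1,0,.01,.01).ravel())
# cradle corners
m=(P[...,2]>.037)&(P[...,2]<.055);m[:,:175]=0;m[:,270:]=0;m[:165]=0;m[250:]=0
print(cv2.boxPoints(cv2.minAreaRect((P[m][:,:2]*1000).astype(np.float32))))
print(cv2.boxPoints(cv2.minAreaRect(np.argwhere(m)[:,::-1].astype(np.float32))))
E
```

```text
[[ 0.551  -0.0571  0.045 ]
 [ 0.5891 -0.2654  0.045 ]
 [ 0.4661 -0.2887  0.045 ]
 [ 0.4254 -0.078   0.045 ]]
c [ 0.50791608 -0.17230618  0.045     ]
10.356694167235451 0.21177752486909346
10.920446831272736 0.21457265393669625
bump [-1.00806099 78.59896371] [ -0.94827189 -75.36449108]
handle [-0.39713231 -4.09256349]
slug [-4.44224324 24.41924726]
slug [-25.54305904  22.87042002]
slug [ 4.25626055 -2.86555039]
slug [  4.53245906 -31.99624223]
[ 0.9805521   0.19625908  0.5141843  -0.17483163]
[[481.3036  153.39044]
 [611.96643 146.32028]
 [619.73425 289.8772 ]
 [489.0714  296.94736]]
[[180.5341  236.74599]
 [185.64586 173.701  ]
 [256.5849  179.4528 ]
 [251.47316 242.49779]]
```

Call:
servo_tool([
  {"tx":1.9,"ty":-4.1,"tz":-0.5,"yaw":1.8},
  {"tx":1.9,"ty":-4.1,"tz":-0.5,"yaw":1.8},
  {"tx":1.9,"ty":-4.1,"tz":-0.5,"yaw":1.8},
  {"tx":1.9,"ty":-4.1,"tz":-0.5,"yaw":1.8},
  {"tx":1.9,"ty":-4.1,"tz":-0.5,"yaw":1.8},
  {"tx":1.9,"ty":-4.1,"tz":-0.5,"yaw":1.8},
  {"tx":1.9,"ty":-4.1,"tz":-0.5,"yaw":1.8},
  {"tx":1.9,"ty":-4.1,"tz":-0.5,"yaw":1.8},
  {"tx":1.9,"ty":-4.1,"tz":-0.5,"yaw":1.8},
  {"tx":1.9,"ty":-4.1,"tz":-0.5,"yaw":1.8},
  {"tx":1.9,"ty":-4.1,"tz":-0.5,"yaw":1.8},
  {"tx":1.9,"ty":-4.1,"tz":-0.5,"yaw":1.8},
  {"tx":1.9,"ty":-4.1,"tz":-0.5,"yaw":1.8},
  {"tx":1.9,"ty":-4.1,"tz":-0.5,"yaw":1.8},
  {"tx":1.9,"ty":-4.1,"tz":-0.5,"yaw":1.8},
  {"tx":1.9,"ty":-4.1,"tz":-0.5,"yaw":1.8},
  {"tx":1.8,"ty":-3.7,"tz":-0.5,"yaw":2.0},
  {"claw":5.0},
  {},
])

```text
invalid input at $.steps[0]: expected keys tx, ty, tz, yaw, claw
```

```bash
python3 - <<'E'
from h import *
s=env.observe(); print(s['time_s'],s['position'],np.degrees(np.arctan2(s['tool_rot'][1][1],s['tool_rot'][0][1])),s['q'])
p,d=snap('wrist','w1'); P=cloud('wrist',d); h=cv2.cvtColor(p[:,:,::-1].copy(),cv2.COLOR_BGR2HSV)
m=(h[...,0]>8)&(h[...,0]<22)&(h[...,1]>180)&(P[...,2]>.098)&(P[...,2]<.12)
X=P[m]; print(m.sum(),X.mean(0),cv2.minAreaRect((X[:,:2]*1000).astype(np.float32)),cv2.fitLine(X[:,:2].astype(np.float32),1,0,.01,.01).ravel())
E
```

```text
0.1 [0.18630627 0.51722805 0.2497804 ] 70.18746154012499 [ 5.78501277e+01  2.18379595e+01  7.43779209e+01 -5.69987812e-04
  8.38613085e+01 -1.23372621e+01]<stdin>:5: RuntimeWarning: Mean of empty slice.
  ret = um.true_divide(
Traceback (most recent call last):
cv2.error: OpenCV(4.12.0) /io/opencv/modules/imgproc/src/linefit.cpp:50: error: (-215:Assertion failed) count > 0 in function 'fitLine2D_wods'
```

View pics/w1.png

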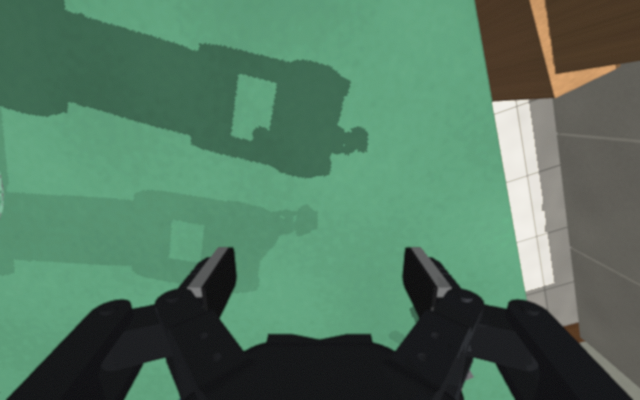

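The move was refused because every row needs all five keys. The arm hasn't moved, and the wrist view shows only bench and fingers.

Call:
servo_tool([
  {"tx":1.9,"ty":-4.1,"tz":-0.5,"yaw":1.8,"claw":5},
  {"tx":1.9,"ty":-4.1,"tz":-0.5,"yaw":1.8,"claw":5},
  {"tx":1.9,"ty":-4.1,"tz":-0.5,"yaw":1.8,"claw":5},
  {"tx":1.9,"ty":-4.1,"tz":-0.5,"yaw":1.8,"claw":5},
  {"tx":1.9,"ty":-4.1,"tz":-0.5,"yaw":1.8,"claw":5},
  {"tx":1.9,"ty":-4.1,"tz":-0.5,"yaw":1.8,"claw":5},
  {"tx":1.9,"ty":-4.1,"tz":-0.5,"yaw":1.8,"claw":5},
  {"tx":1.9,"ty":-4.1,"tz":-0.5,"yaw":1.8,"claw":5},
  {"tx":1.9,"ty":-4.1,"tz":-0.5,"yaw":1.8,"claw":5},
  {"tx":1.9,"ty":-4.1,"tz":-0.5,"yaw":1.8,"claw":5},
  {"tx":1.9,"ty":-4.1,"tz":-0.5,"yaw":1.8,"claw":5},
  {"tx":1.9,"ty":-4.1,"tz":-0.5,"yaw":1.8,"claw":5},
  {"tx":1.9,"ty":-4.1,"tz":-0.5,"yaw":1.8,"claw":5},
  {"tx":1.9,"ty":-4.1,"tz":-0.5,"yaw":1.8,"claw":5},
  {"tx":1.9,"ty":-4.1,"tz":-0.5,"yaw":1.8,"claw":5},
  {"tx":1.9,"ty":-4.1,"tz":-0.5,"yaw":1.8,"claw":5},
  {"tx":1.8,"ty":-3.7,"tz":-0.5,"yaw":2.0,"claw":5},
  {"tx":0,"ty":0,"tz":0,"yaw":0,"claw":5},
  {"tx":0,"ty":0,"tz":0,"yaw":0,"claw":5},
])

```text
time_s: 2.05
position: [0.5082, -0.1759, 0.1647]
tool_rot: [[-0.982, -0.189, -0.001], [-0.189, 0.982, 0.001], [0.001, 0.001, -1.0]]
ft_force: [0.4, 0.1, -0.4]
grip_width: 0.0501
gripper_force: 0.0
```

```bash
python3 - <<'E'
from h import *
s=env.observe(); print(s['time_s'],s['position'],np.degrees(np.arctan2(s['tool_rot'][1][1],s['tool_rot'][0][1])),s['q'])
p,d=snap('wrist','w2'); P=cloud('wrist',d); h=cv2.cvtColor(p[:,:,::-1].copy(),cv2.COLOR_BGR2HSV)
m=(h[...,0]>8)&(h[...,0]<22)&(h[...,1]>180)&(P[...,2]>.098)&(P[...,2]<.12)
X=P[m]; print(m.sum(),X.mean(0),cv2.minAreaRect((X[:,:2]*1000).astype(np.float32)),cv2.fitLine(X[:,:2].astype(np.float32),1,0,.01,.01).ravel())
E
```

```text
2.05 [ 0.50816861 -0.17592556  0.16466971] 100.90727393052471 [-3.17199285e+01  2.51307917e+01  8.41755928e+01  7.96573904e-03
  7.07798497e+01 -1.32629863e+02]
1760 [ 0.49228111 -0.17998617  0.10776511] ((509.47662353515625, -176.79159545898438), (102.7732162475586, 12.360140800476074), 11.31806755065918) [ 0.97744083  0.2112095   0.49810657 -0.17891106]
```

View pics/w2.png

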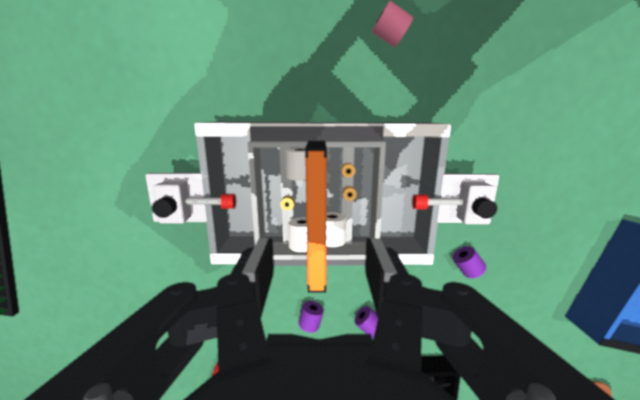

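The wrist view shows the handle at (316,145)–(317,290), square to the tool. The bumper tips are at (235,202) and (415,202), and the sieve walls at x≈252 and 382. I'll descend and grip.

Call:
servo_tool([
  {"tx":0.05,"ty":-0.06,"tz":-2.2,"yaw":0.1,"claw":5},
  {"tx":0,"ty":0,"tz":-2.2,"yaw":0,"claw":5},
  {"tx":0,"ty":0,"tz":-2.2,"yaw":0,"claw":5},
  {"tx":0,"ty":0,"tz":0,"yaw":0,"claw":0},
  {"tx":0,"ty":0,"tz":0,"yaw":0,"claw":0},
  {"tx":0,"ty":0,"tz":0,"yaw":0,"claw":0},
  {"tx":0,"ty":0,"tz":0,"yaw":0,"claw":0},
  {"tx":0,"ty":0,"tz":0,"yaw":0,"claw":0},
], newtons=70)

```text
time_s: 2.9
position: [0.5094, -0.176, 0.1008]
tool_rot: [[-0.981, -0.192, 0.002], [-0.192, 0.981, -0.001], [-0.002, -0.001, -1.0]]
ft_force: [-1.0, 2.4, 7.1]
grip_width: 0.0129
gripper_force: 69.7
```

Call:
servo_tool([
  {"tx":0,"ty":0,"tz":0.15,"yaw":0,"claw":0},
  {"tx":-0.19,"ty":0.98,"tz":0,"yaw":0,"claw":0},
  {"tx":-0.19,"ty":0.98,"tz":0,"yaw":0,"claw":0},
  {"tx":0,"ty":0,"tz":0,"yaw":0,"claw":0},
  {"tx":0,"ty":0,"tz":0,"yaw":0,"claw":0},
])

```text
time_s: 3.4
position: [0.505, -0.1559, 0.1008]
tool_rot: [[-0.981, -0.193, -0.0], [-0.193, 0.981, 0.0], [0.0, 0.0, -1.0]]
ft_force: [-0.8, 0.9, -1.4]
grip_width: 0.0127
gripper_force: 68.8
```

Call:
servo_tool([
  {"tx":-0.06,"ty":0.29,"tz":-0.04,"yaw":0,"claw":0},
  {"tx":-0.06,"ty":0.29,"tz":0,"yaw":0,"claw":0},
  {"tx":0,"ty":0,"tz":0,"yaw":0,"claw":0},
])

```text
time_s: 3.7
position: [0.5042, -0.1508, 0.1008]
tool_rot: [[-0.981, -0.192, 0.001], [-0.192, 0.981, -0.001], [-0.001, -0.001, -1.0]]
ft_force: [0.9, -0.0, 3.0]
grip_width: 0.0127
gripper_force: 69.6
```

Call:
servo_tool([
  {"tx":-0.04,"ty":0.2,"tz":0.01,"yaw":0,"claw":0},
  {"tx":-0.04,"ty":0.2,"tz":0,"yaw":0,"claw":0},
  {"tx":0,"ty":0,"tz":0,"yaw":0,"claw":0},
])

```text
time_s: 4.0
position: [0.5034, -0.1471, 0.1008]
tool_rot: [[-0.981, -0.192, 0.001], [-0.192, 0.981, -0.001], [-0.001, -0.001, -1.0]]
ft_force: [0.5, -3.9, 2.8]
grip_width: 0.0124
gripper_force: 69.6
```

Left bumper contact is at y≈-0.149. I'll press it a little more, then go right briskly and feel for that one.

Call:
servo_tool([
  {"tx":-0.03,"ty":0.15,"tz":0,"yaw":0,"claw":0},
  {"tx":0,"ty":0,"tz":0,"yaw":0,"claw":0},
  {"tx":0.41,"ty":-2.1,"tz":0,"yaw":0,"claw":0},
  {"tx":0.41,"ty":-2.1,"tz":0,"yaw":0,"claw":0},
  {"tx":0,"ty":0,"tz":0,"yaw":0,"claw":0},
  {"tx":0,"ty":0,"tz":0,"yaw":0,"claw":0},
])

```text
time_s: 4.6
position: [0.5113, -0.1879, 0.1008]
tool_rot: [[-0.982, -0.191, 0.001], [-0.191, 0.982, -0.001], [-0.001, -0.001, -1.0]]
ft_force: [0.4, -2.8, 4.9]
grip_width: 0.0126
gripper_force: 70.0
```

Call:
servo_tool([
  {"tx":0.06,"ty":-0.29,"tz":0,"yaw":0,"claw":0},
  {"tx":0.04,"ty":-0.2,"tz":0,"yaw":0,"claw":0},
  {"tx":0,"ty":0,"tz":0,"yaw":0,"claw":0},
])

```text
time_s: 4.9
position: [0.5118, -0.1912, 0.1008]
tool_rot: [[-0.981, -0.192, -0.0], [-0.192, 0.981, 0.002], [0.0, 0.002, -1.0]]
ft_force: [-0.4, 1.9, 7.5]
grip_width: 0.0131
gripper_force: 70.4
```

Call:
servo_tool([
  {"tx":0.04,"ty":-0.2,"tz":0.05,"yaw":0,"claw":0},
  {"tx":0,"ty":0,"tz":0,"yaw":0,"claw":0},
])

```text
time_s: 5.1
position: [0.5121, -0.1934, 0.1008]
tool_rot: [[-0.981, -0.192, -0.001], [-0.192, 0.981, 0.002], [0.001, 0.002, -1.0]]
ft_force: [-1.0, 3.0, 3.5]
grip_width: 0.0131
gripper_force: 69.9
```

Call:
servo_tool([
  {"tx":0.04,"ty":-0.2,"tz":0,"yaw":0,"claw":0},
  {"tx":0,"ty":0,"tz":0,"yaw":0,"claw":0},
])

```text
time_s: 5.3
position: [0.5125, -0.1956, 0.1008]
tool_rot: [[-0.981, -0.192, -0.001], [-0.192, 0.981, 0.001], [0.001, 0.002, -1.0]]
ft_force: [-2.1, 4.6, 4.0]
grip_width: 0.0128
gripper_force: 69.9
```

Right bumper contact is at y≈-0.193, and it is now pressed about 2.5 mm. Next come brisk strokes clear of the bumpers.

Call:
servo_tool([
  {"tx":-0.7,"ty":3.6,"tz":0,"yaw":0,"claw":0},
  {"tx":0.5,"ty":-2.6,"tz":0,"yaw":0,"claw":0},
  {"tx":-0.5,"ty":2.6,"tz":0,"yaw":0,"claw":0},
  {"tx":0.5,"ty":-2.6,"tz":0,"yaw":0,"claw":0},
  {"tx":-0.5,"ty":2.6,"tz":0,"yaw":0,"claw":0},
  {"tx":0.5,"ty":-2.6,"tz":0,"yaw":0,"claw":0},
  {"tx":-0.5,"ty":2.6,"tz":0,"yaw":0,"claw":0},
  {"tx":0,"ty":0,"tz":0,"yaw":0,"claw":0},
])

```text
time_s: 6.1
position: [0.5054, -0.159, 0.1008]
tool_rot: [[-0.981, -0.193, -0.001], [-0.193, 0.981, 0.001], [0.001, 0.001, -1.0]]
ft_force: [-0.2, 1.8, 1.0]
grip_width: 0.0125
gripper_force: 70.9
```

```bash
python3 - <<'E'
from h import *
p,_=snap('top','t2'); q,_=snap('wrist','w3')
a=cv2.resize(p[185:285,330:495],(660,400),interpolation=cv2.INTER_CUBIC)
cv2.imwrite('pics/m1.png',np.vstack([a,cv2.resize(q[100:280,180:477],(660,400))[:200*2]])[:600*2:1,:,::-1][:800] if 0 else cv2.resize(np.hstack([a,cv2.resize(q[100:280,180:477],(660,400))]),(800,242))[:,:,::-1])
E
```

```text
(no output)
```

View pics/m1.png

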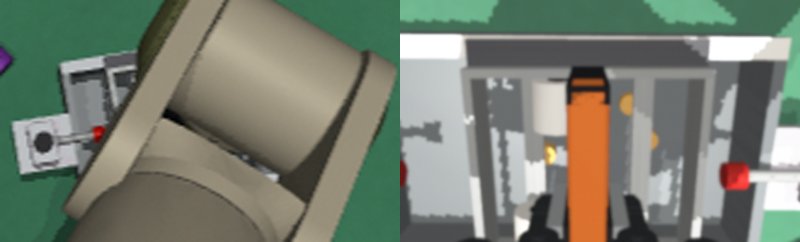

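The wrist crop shows a slug at (550,155) and two at (627,103) and (654,140), now apparently lying in slots. The top view is blocked by the arm. Now more strokes, then the second left and right presses.

Call:
servo_tool([
  {"tx":0.58,"ty":-3.0,"tz":0,"yaw":0,"claw":0},
  {"tx":-0.62,"ty":3.2,"tz":0,"yaw":0,"claw":0},
  {"tx":0.62,"ty":-3.2,"tz":0,"yaw":0,"claw":0},
  {"tx":-0.58,"ty":3.0,"tz":0,"yaw":0,"claw":0},
  {"tx":0.58,"ty":-3.0,"tz":0,"yaw":0,"claw":0},
  {"tx":-0.58,"ty":3.0,"tz":0,"yaw":0,"claw":0},
  {"tx":-0.26,"ty":1.35,"tz":0,"yaw":0,"claw":0},
  {"tx":0,"ty":0,"tz":0,"yaw":0,"claw":0},
  {"tx":0,"ty":0,"tz":0,"yaw":0,"claw":0},
])

```text
time_s: 7.1
position: [0.5033, -0.1472, 0.1009]
tool_rot: [[-0.981, -0.193, -0.0], [-0.193, 0.981, -0.001], [0.0, -0.0, -1.0]]
ft_force: [0.9, -3.2, -1.5]
grip_width: 0.0124
gripper_force: 71.1
```

Call:
servo_tool([
  {"tx":0.48,"ty":-2.5,"tz":0,"yaw":0,"claw":0},
  {"tx":0.42,"ty":-2.2,"tz":0,"yaw":0,"claw":0},
  {"tx":0.06,"ty":-0.32,"tz":0,"yaw":0,"claw":0},
  {"tx":0,"ty":0,"tz":0,"yaw":0,"claw":0},
  {"tx":0,"ty":0,"tz":0,"yaw":0,"claw":0},
])

```text
time_s: 7.6
position: [0.5126, -0.1961, 0.1008]
tool_rot: [[-0.981, -0.193, -0.0], [-0.193, 0.981, 0.001], [0.0, 0.001, -1.0]]
ft_force: [0.1, 2.4, -0.5]
grip_width: 0.0127
gripper_force: 71.2
```

Call:
servo_tool([
  {"tx":0.04,"ty":-0.2,"tz":0,"yaw":0,"claw":0},
  {"tx":0,"ty":0,"tz":0,"yaw":0,"claw":0},
  {"tx":0,"ty":0,"tz":0,"yaw":0,"claw":0},
])

```text
time_s: 7.9
position: [0.5128, -0.1973, 0.1009]
tool_rot: [[-0.981, -0.193, -0.001], [-0.193, 0.981, 0.002], [0.001, 0.002, -1.0]]
ft_force: [0.2, 6.3, 1.3]
grip_width: 0.013
gripper_force: 71.5
```

```bash
python3 - <<'E'
from h import *
q,_=snap('wrist','w4'); print(env.observe()['ft_force'])
cv2.imwrite('pics/m2.png',cv2.resize(q[100:290,180:460],(800,543),interpolation=cv2.INTER_CUBIC)[:,:,::-1])
E
```

```text
[-0.62759556  6.43822003  1.48179146]
```

View pics/m2.png

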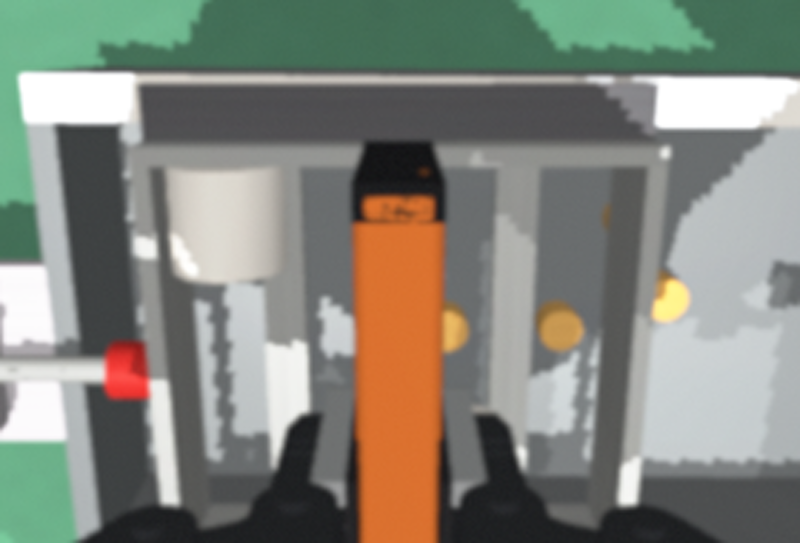

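All four slugs lie on the box floor: (455,325), (560,325), (610,215) and (670,298). The second left press was the lightest, so I'll repeat one clear left and right pair.

Call:
servo_tool([
  {"tx":-0.47,"ty":2.4,"tz":0,"yaw":0,"claw":0},
  {"tx":-0.45,"ty":2.3,"tz":0,"yaw":0,"claw":0},
  {"tx":-0.14,"ty":0.7,"tz":0,"yaw":0,"claw":0},
  {"tx":0,"ty":0,"tz":0,"yaw":0,"claw":0},
  {"tx":0,"ty":0,"tz":0,"yaw":0,"claw":0},
])

```text
time_s: 8.45
position: [0.5028, -0.1458, 0.1011]
tool_rot: [[-0.981, -0.194, 0.0], [-0.194, 0.981, -0.003], [0.0, -0.003, -1.0]]
ft_force: [-0.6, -5.1, -2.4]
grip_width: 0.013
gripper_force: 70.9
```

Call:
servo_tool([
  {"tx":0.47,"ty":-2.4,"tz":0,"yaw":0,"claw":0},
  {"tx":0.45,"ty":-2.3,"tz":0,"yaw":0,"claw":0},
  {"tx":0.15,"ty":-0.76,"tz":0,"yaw":0,"claw":0},
  {"tx":0,"ty":0,"tz":0,"yaw":0,"claw":0},
  {"tx":0,"ty":0,"tz":0,"yaw":0,"claw":0},
])

```text
time_s: 8.95
position: [0.5129, -0.1984, 0.1009]
tool_rot: [[-0.981, -0.192, -0.001], [-0.192, 0.981, 0.002], [0.001, 0.002, -1.0]]
ft_force: [-0.4, 4.9, 0.8]
grip_width: 0.0124
gripper_force: 71.5
```

Call:
servo_tool([
  {"tx":-0.24,"ty":1.2,"tz":0,"yaw":0,"claw":0},
  {"tx":-0.24,"ty":1.2,"tz":0,"yaw":0,"claw":0},
  {"tx":0,"ty":0,"tz":0.5,"yaw":0,"claw":0},
  {"tx":0,"ty":0,"tz":1,"yaw":0,"claw":0},
  {"tx":0,"ty":0,"tz":2,"yaw":0,"claw":0},
  {"tx":0,"ty":0,"tz":3,"yaw":0,"claw":0},
  {"tx":0,"ty":0,"tz":3,"yaw":0,"claw":0},
  {"tx":0,"ty":0,"tz":2,"yaw":0,"claw":0},
  {"tx":0,"ty":0,"tz":0,"yaw":0,"claw":0},
  {"tx":0,"ty":0,"tz":0,"yaw":0,"claw":0},
])

```text
time_s: 9.95
position: [0.5082, -0.1755, 0.2156]
tool_rot: [[-0.981, -0.192, -0.0], [-0.192, 0.981, 0.0], [0.0, 0.0, -1.0]]
ft_force: [0.1, -0.1, -5.2]
grip_width: 0.0131
gripper_force: 70.5
```

Call:
servo_tool([
  {"tx":0.3,"ty":1.0,"tz":0,"yaw":-1,"claw":0},
  {"tx":0.3,"ty":2.5,"tz":0,"yaw":-1,"claw":0},
  {"tx":0.3,"ty":3.5,"tz":0,"yaw":-1,"claw":0},
  {"tx":0.3,"ty":3.5,"tz":0,"yaw":-1,"claw":0},
  {"tx":0.3,"ty":3.5,"tz":0,"yaw":-1,"claw":0},
  {"tx":0.3,"ty":3.5,"tz":0,"yaw":-1,"claw":0},
  {"tx":0.3,"ty":3.5,"tz":0,"yaw":-1,"claw":0},
  {"tx":0.3,"ty":3.5,"tz":0,"yaw":-1,"claw":0},
  {"tx":0.3,"ty":3.5,"tz":0,"yaw":-1,"claw":0},
  {"tx":0.3,"ty":3.5,"tz":0,"yaw":-1,"claw":0},
  {"tx":0.3,"ty":3.5,"tz":0,"yaw":-1,"claw":0},
  {"tx":0.3,"ty":2.5,"tz":0,"yaw":-1,"claw":0},
  {"tx":0.3,"ty":1.2,"tz":0,"yaw":-1,"claw":0},
  {"tx":0.3,"ty":1.0,"tz":0,"yaw":-1.2,"claw":0},
  {"tx":0,"ty":0,"tz":0,"yaw":0,"claw":0},
  {"tx":0,"ty":0,"tz":0,"yaw":0,"claw":0},
])

```text
time_s: 11.55
position: [0.5501, 0.2212, 0.2147]
tool_rot: [[-0.999, 0.054, -0.002], [0.054, 0.999, -0.001], [0.002, -0.001, -1.0]]
ft_force: [-0.3, 0.5, -6.1]
grip_width: 0.0123
gripper_force: 70.6
```

```bash
python3 - <<'E'
from h import *
s=env.observe(); print(s['time_s'],s['position'],np.degrees(np.arctan2(s['tool_rot'][1][1],s['tool_rot'][0][1])))
q,d=snap('wrist','w5'); p,_=snap('top','t5')
a=cv2.resize(p[185:285,330:495],(396,240),interpolation=cv2.INTER_CUBIC)
b=cv2.resize(q,(800,500))[:360]
o=np.zeros((600,800,3),np.uint8); o[:360]=b; o[360:,:396]=a
o[360:,400:]=cv2.resize(p[110:290,120:420],(400,240))
cv2.imwrite('pics/m3.png',o[:,:,::-1])
E
```

```text
11.55 [0.55011107 0.22115481 0.21468022] 86.92526622166741
```

View pics/m3.png

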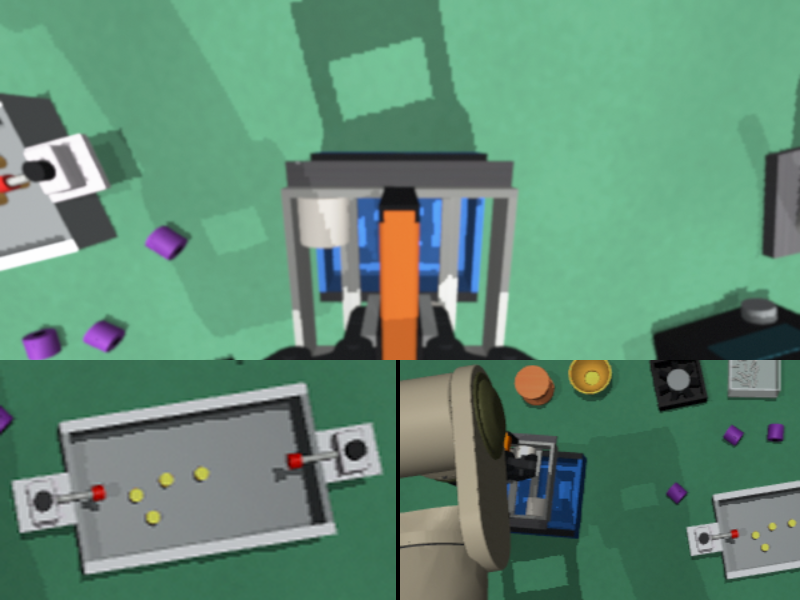

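All four slugs are in the box, at (136,495), (153,517), (166,480) and (202,473) in the lower-left inset, and the bumpers are back out. In the wrist view the cradle edge runs (311,155)–(487,155), just beyond the sieve flange. Next I'll check the alignment.

```bash
python3 - <<'E'
from h import *
d=np.load('pics/w5.npy'); P=cloud('wrist',d); q=cv2.imread('pics/w5.png')
y=np.radians(-3.08); R=np.array([[np.cos(y),-np.sin(y)],[np.sin(y),np.cos(y)]]); t=np.array(env.observe()['position'])
L=(P[...,:2]-t[:2])@R*1000; Z=P[...,2]*1000
def st(n,m):
    print(n,m.sum(), *( [np.round(np.percentile(L[m][:,i],[.5,2,50,98,99.5]),1) for i in(0,1)]),np.round(np.median(Z[m]),1)) if m.any() else print(n,0)
near=(abs(L[...,0])<90)&(abs(L[...,1])<95)&(d>0)
st('cradle rim',near&(Z>36)&(Z<55))
st('flange',near&(Z>155)&(Z<173)&(L[...,0]<-45))
st('wallstop',near&(Z>170)&(Z<180))
h=cv2.cvtColor(q,cv2.COLOR_BGR2HSV)
st('handle',near&(h[...,0]>5)&(h[...,0]<22)&(h[...,1]>150)&(Z>195))
for u,v in((249,124),(390,124)): print(((ray('wrist',u,v,.045)[:2]-t[:2])@R)*1000)
for u,v in((229,130),(411,130)): print(((ray('wrist',u,v,t[2]-.050)[:2]-t[:2])@R)*1000)
for n in ('top0',):
    D=np.load('pics/top0.npy'); Q=cloud('top',D); LL=(Q[...,:2]-t[:2])@R*1000; Zt=Q[...,2]*1000
    m=(Zt>38)&(Zt<52)&(abs(LL[...,0])<90)&(abs(LL[...,1])<95)
    print('top rim',np.round(np.percentile(LL[m],[.5,2,98,99.5],axis=0),1))
    # inner edge from floor region
    m=(Zt<20)&(abs(LL[...,0])<60)&(abs(LL[...,1])<70); print('floor',np.round(np.percentile(LL[m],[.5,2,98,99.5],axis=0),1))
E
```

```text
cradle rim 2290 [-64.4 -64.3  12.3  64.3  65.6] [-70.9 -70.1  21.9  70.3  70.7] 46.0
flange 4318 [-64.5 -64.5 -58.1 -46.6 -45.4] [-54.1 -52.4  -1.3  53.   54.8] 164.2
wallstop 4580 [-53.4 -52.5 -36.9  26.1  29.4] [-54.7 -54.3 -31.6  54.8  55.2] 173.8
handle 4995 [-51.2 -50.  -12.5  33.2  35. ] [-6.7 -6.4 -0.   6.5  6.8] 221.9
[-62.38164636 -70.25423534]
[-62.3358674   71.16830084]
[-63.57394563 -53.72217878]
[-63.53873851  54.84299645]
top rim [[-65.1 -70.6]
 [-64.8 -70.3]
 [ 64.2  70.9]
 [ 64.8  71.8]]
floor [[-51.9 -69.8]
 [-50.2 -55.1]
 [ 54.8  65.8]
 [ 55.3  66.3]]
```

The sieve is centred over the cradle to within 1 mm, so I'll lower it.

Call:
servo_tool([
  {"tx":0.05,"ty":0.03,"tz":-1,"yaw":0,"claw":0},
  {"tx":0,"ty":0,"tz":-2,"yaw":0,"claw":0},
  {"tx":0,"ty":0,"tz":-2.5,"yaw":0,"claw":0},
  {"tx":0,"ty":0,"tz":-2,"yaw":0,"claw":0},
  {"tx":0,"ty":0,"tz":-1.5,"yaw":0,"claw":0},
  {"tx":0,"ty":0,"tz":-1,"yaw":0,"claw":0},
  {"tx":0,"ty":0,"tz":-0.5,"yaw":0,"claw":0},
  {"tx":0,"ty":0,"tz":0,"yaw":0,"claw":0},
  {"tx":0,"ty":0,"tz":0,"yaw":0,"claw":0},
])

```text
time_s: 12.55
position: [0.5514, 0.2218, 0.1117]
tool_rot: [[-0.999, 0.054, 0.001], [0.054, 0.999, 0.0], [-0.001, 0.0, -1.0]]
ft_force: [0.1, 0.1, -4.5]
grip_width: 0.0124
gripper_force: 70.6
```

Call:
servo_tool([
  {"tx":0,"ty":0,"tz":-0.2,"yaw":0,"claw":0},
  {"tx":0,"ty":0,"tz":-0.2,"yaw":0,"claw":0},
  {"tx":0,"ty":0,"tz":-0.1,"yaw":0,"claw":0},
  {"tx":0,"ty":0,"tz":-0.1,"yaw":0,"claw":0},
  {"tx":0,"ty":0,"tz":-0.1,"yaw":0,"claw":0},
  {"tx":0,"ty":0,"tz":0,"yaw":0,"claw":0},
])

```text
time_s: 13.15
position: [0.551, 0.2218, 0.1039]
tool_rot: [[-0.999, 0.054, -0.0], [0.054, 0.999, -0.0], [0.0, -0.0, -1.0]]
ft_force: [-0.0, -0.6, -4.5]
grip_width: 0.0126
gripper_force: 70.6
```

Call:
servo_tool([
  {"tx":0,"ty":0,"tz":-0.1,"yaw":0,"claw":0},
  {"tx":0,"ty":0,"tz":-0.1,"yaw":0,"claw":0},
  {"tx":0,"ty":0,"tz":-0.1,"yaw":0,"claw":0},
  {"tx":0,"ty":0,"tz":-0.05,"yaw":0,"claw":0},
  {"tx":0,"ty":0,"tz":0,"yaw":0,"claw":0},
])

```text
time_s: 13.65
position: [0.5511, 0.2218, 0.1009]
tool_rot: [[-0.999, 0.054, 0.001], [0.054, 0.999, 0.0], [-0.001, 0.0, -1.0]]
ft_force: [-0.2, -0.1, -0.8]
grip_width: 0.0128
gripper_force: 71.1
```

It is seated at the same height as in the box, and the weight is off the tool. I'll release and back off.

Call:
servo_tool([
  {"tx":0,"ty":0,"tz":-0.05,"yaw":0,"claw":0},
  {"tx":0,"ty":0,"tz":0,"yaw":0,"claw":3},
  {"tx":0,"ty":0,"tz":0,"yaw":0,"claw":5},
  {"tx":0,"ty":0,"tz":0,"yaw":0,"claw":5},
  {"tx":0,"ty":0,"tz":0,"yaw":0,"claw":5},
  {"tx":0,"ty":0,"tz":1,"yaw":0,"claw":5},
  {"tx":0,"ty":0,"tz":2,"yaw":0,"claw":5},
  {"tx":0,"ty":0,"tz":3,"yaw":0,"claw":5},
  {"tx":0,"ty":0,"tz":4,"yaw":0,"claw":5},
  {"tx":-2,"ty":0,"tz":4,"yaw":0,"claw":5},
  {"tx":-4,"ty":0,"tz":2,"yaw":0,"claw":5},
  {"tx":-4,"ty":0,"tz":0,"yaw":0,"claw":5},
  {"tx":-4,"ty":0,"tz":0,"yaw":0,"claw":5},
  {"tx":0,"ty":0,"tz":0,"yaw":0,"claw":5},
])

```text
time_s: 15.05
position: [0.4069, 0.222, 0.2613]
tool_rot: [[-0.999, 0.053, -0.0], [0.053, 0.999, 0.0], [0.0, 0.0, -1.0]]
ft_force: [0.6, -0.5, 0.3]
grip_width: 0.0499
gripper_force: 0.0
```

```bash
python3 - <<'E'
from h import *
p,d=snap('top','t6'); q,_=snap('scene','s6'); w,_=snap('wrist','w6')
o=np.zeros((600,800,3),np.uint8)
o[:300,:400]=cv2.resize(p[150:270,160:320],(400,300),interpolation=cv2.INTER_CUBIC)
o[:300,400:]=cv2.resize(q[130:250,360:520],(400,300),interpolation=cv2.INTER_CUBIC)
o[300:,:480]=cv2.resize(w,(480,300)); o[300:500,480:]=cv2.resize(p,(320,200))
cv2.imwrite('pics/m4.png',o[:,:,::-1])
P=cloud('top',d); Z=P[...,2]; h=cv2.cvtColor(p[:,:,::-1].copy(),cv2.COLOR_BGR2HSV)
m=(h[...,0]>8)&(h[...,0]<22)&(h[...,1]>180)&(Z>.098)&(Z<.12)
print(m.sum(),P[m].mean(0) if m.any() else 0,env.observe()['ft_force'])
E
```

```text
348 [0.54981018 0.2207111  0.10564577] [1.6416266  0.28697702 0.75505206]
```

View pics/m4.png

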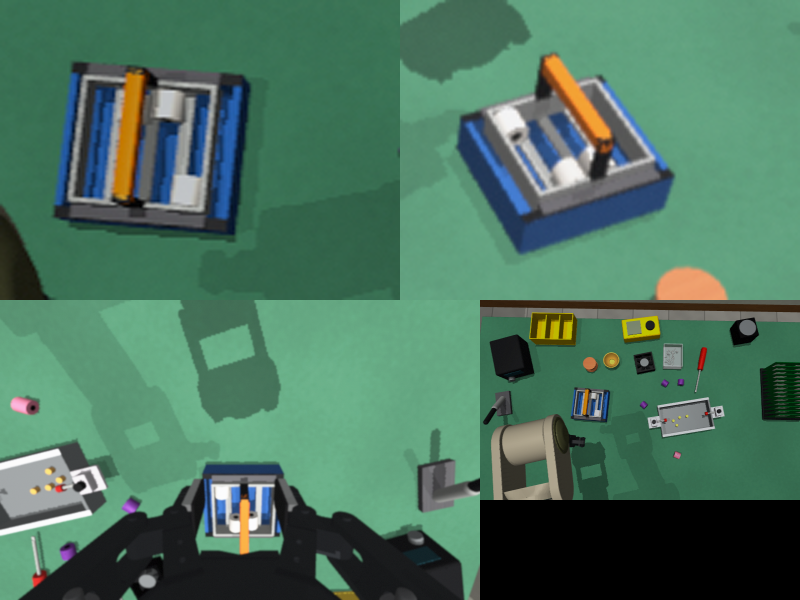

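The sieve hangs level and centred in the cradle. All three rollers show (scene inset: (510,125), (565,172) and one behind the handle post at (590,160)), and the four slugs are in the box. Handing in.

```bash
python3 -c "
from rig import env
print(env.close_job())"
```

```text
the job is handed in; nothing more can be done
None
```

The job is done and handed in at about 15 s: all four slugs are in the catch box, and the sieve sits level and released in the cradle with its three rollers; the bumpers were pressed left-right three times rather than two, because the second left press was very light, with readings of about 6 N at most.

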